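# Clamp a fuel pump in the bench fixture with its cam lever

## Task

Hold the fuel pump lengthwise in the bench fixture: take the sliding tube by its upright post and slide it so that its rubber foot pushes the pump along the cradles until the pump is home against the stop screw and gently pressed there. Then, leaving the tube where it is, flip the cam lever over centre until it lies fully closed along the housing, so that the tube is locked with the pump still held. Feel for the stop and never squeeze the pump hard (20 N on it is too much); leave the other things on the bench alone.

Things in the scene. Friction and masses are not known exactly. Their poses are not given: they have to be found in the camera images.
- fixture: Fixed bench fixture: dark base plate 100 x 460 x 12 mm, long along its y; origin: centre of its underside, z up. Along y on its middle line: clamp housing (50 mm block, top at 90 mm, centre y = -60 mm), V cradles (y = 66 and 122), end stop (y = 200). The tube runs through the housing along y, axis 60 mm above the table, and moves to +y to clamp. Lever on the housing's -x side.
- tube (a joint): Sliding tube, 22 mm thick: travel in m along the fixture's +y, 0 to 0.09; starts at 0 to 0.015. Unlocked, it drags with about 7 N and stays where it is left; locked by the closed lever, it takes about 30 N to move.
- post_top (a point): Centre of the top of the tube's upright steel post: round, 14 mm thick, at the tube's rear end, its top 120 mm above the table, free from there down to the black knob round the tube, 75 mm above the table. It lies 205 mm behind (fixture -y) the foot's relaxed front face.
- foot: Rubber foot, 34 mm disc on the front end of the tube. Origin: centre of its front face, +y towards the pump. It is sprung along the tube: about 4 N per mm pushed in, 6 mm of travel.
- pump: Fuel pump: loose aluminium cylinder with black ends, 52 mm thick, 120 mm long, about 0.35 kg, lying in the cradles along the fixture's y. Origin: its centre. Sliding in the cradles takes about 2 to 4 N, so the push stiffens a little when the foot meets the pump and clearly when the pump meets the stop.
- end_stop: End stop: aluminium block 50 x 30 x 78 mm on the plate. Origin: centre of its underside, 12 mm above the table. An adjusting screw along y at tube height has a 24 mm head standing out 6 to 26 mm from the block's face on the pump's side; the setting differs each time and is not measured. The pump starts 5 to 40 mm short of it.
- lever (a joint): Cam lever angle, rad: 0 = open, sticking out to the fixture's -x, where it starts; grows as the tip swings towards the fixture's +y (clockwise from above); 1.57 = fully closed, along +y. It springs back to open if let go early: pushing 70 mm from the pivot takes 8 N at 0.3, about 10 to 13 N from 0.5 to 1.0, then less, and past dead centre at 1.35 it snaps shut by itself and stays.
- lever_pivot (a point): The lever's vertical pivot axis at mid height of the lever, 87 mm above the table; it lies 46 mm to the -x side and at y = -75 mm in the fixture's frame.
- lever_tip (a point): Tip of the lever, 85 mm from the pivot, 87 mm above the table. The lever is a straight upright aluminium blade 8 mm thick and 30 mm high (72 to 102 mm above the table).
- spanner: Bystander: spanner 160 mm long, lying beyond the fixture.
- jar: Bystander: glass jar 52 mm wide, 60 mm high, near the pump on the robot's side. Origin under its centre.
- spray_can: Bystander: spray can 56 mm wide, 170 mm high, beyond the end stop. Origin under its centre.
- bearing: Bystander: steel bearing ring 44 mm wide, 14 mm high, lying on the bench near the tube's rear end on the robot's side.
- collar: Bystander: steel collar 36 mm wide, 16 mm high, lying on the bench beyond the clamp housing.
Not all that is in view belongs to the job. Leave any orange or red look-alike of the pump alone.

How it is judged (in metres and radians):
On the way, in this order (a step that is already met when the one before it is completed fails the run):
1. with the lever still open, the pump is pushed home: the foot bears on the pump and the pump on the stop screw (over 1 N each) (contact force between foot and pump above 1 N and contact force between pump and end_stop above 1 N and value of joint lever below 0.7 rad), for 0.2 s.
2. the lever is over centre and fully closed (over 1.5 rad), the pump still held (contact force between foot and pump above 1 N and contact force between pump and end_stop above 1 N and value of joint lever above 1.5 rad), for 0.2 s.
At the end, for the whole second after the job is handed in: The lever is closed (over 1.5 rad), the pump lies at rest in the cradles (axis within 6 mm of 60 mm height), the foot bears on the pump and the pump on the end stop's screw with over 1 N each (all of step 2 and linear speed of pump below 0.01 m/s and z of pump in the frame of fixture between 0.054 and 0.066 m); the robot touches nothing.
It fails at once if the foot squeezes the pump with more than 20 N (contact force between foot and pump above 20 N).
It fails at once if the pump is pressed on the stop with more than 20 N (contact force between pump and end_stop above 20 N).
It fails at once if a bystander is moved more than 30 mm (distance of any of spanner, jar, spray_can, bearing, collar from where it was at the start of the episode above 0.03 m).
It also fails if it takes over 53 s, if anything falls off the work surface, if the arm or the gripper's body presses on something with over 40 N, if the wrist force passes 120 N, or if a joint passes its speed limit or range.

## Robot

A 6-joint arm with a two-finger parallel gripper is mounted at the origin on the work surface. World frame = base frame: x ahead of the robot, y to its left, z up, the work surface at z = 0. Lengths are in mm, angles in rad, forces in N, time in s.
With the tool pointing down it reaches from about 350 to 975 mm from the base axis. Payload 7.1 kg.
Tool frame: the origin (TCP) lies on the front face of the gripper's body, between the roots of the fingers; the fingertips stand 80 mm ahead of it and the grasp point (between the pads) lies 61 mm ahead of it (env.tips_ahead is the distance from the TCP to the fingertips, in mm); z points along the fingers, y is the line along which they close (so a half turn about z gives the same grasp; the last joint's range is limited). The gripper opens to 88 mm and grips with 3 to 60 N. Pads are 20 mm wide; open, the fingers measure 115 mm over their backs; the gripper's body (75 mm by 178 mm) begins 61 mm behind the grasp point.
Start: joints at [-1.281, 0.423, 1.63, -0, 1.089, -0.019], TCP at [189.965, -595.415, 302.675] pointing down, gripper open.
Joint ranges: [-3, 3], [-0.9, 2.11], [0.09, 2.58], [-1.31, 4.45], [0.11, 2.69], [-2.54, 2.54]. Speed limits (rad/s): [2.39, 2.39, 3.01, 3.14, 3.14, 3.14].

## Interface

Orientations are given as a unit quaternion [x, y, z, w].
In Python, from station import env, set_gripper, viewer, workorder gives the robot as it stands. Calls block until the motion is done:
- env.reach(position, orientation): joint-space move of the TCP to a pose.
- env.move_l(position, rot=None, rate=150, f_stop=None): straight line of the TCP; rot=None keeps the orientation; rate is the mean speed in mm/s. With f_stop (N) it stops when the force on the tool has changed by that much, and returns True; else False.
- env.move_joints(angles): joint-space move.
- set_gripper(opening): finger opening in mm; the grip force is fixed at half the most; returns when the fingers have stopped.
- env.hold(seconds).
- env.ik(position, orientation): joint angles nearest the present ones, or None.
- env.read_state(): the state.
- viewer.camera(name): name is "scene" or "top" or "wrist"; returns the picture (420x560x3 uint8, blue, green, red); there is no depth.
- viewer.camera_params(name): a dict with "fx", "fy", "cx", "cy" (pixels), "pose" (4x4, takes a point from camera to world coordinates); the wrist camera has in their place "tool_from_camera" (4x4, takes a point from camera to tool coordinates, whose origin is the TCP and whose axes are the flange's). Camera axes: x right, y up, looking along -z (the intrinsics and any distortion apply to the point x, -y, -z); pixel columns grow to the right and rows downward; lengths in mm; the calibration is good to about 2 mm. A picture is of the moment at which its call begins: read the wrist's pose just before it. camera_params takes no time and is no camera call.
A pose or a line that the arm cannot do raises env.IKError and nothing moves.
- workorder.sign_off(): hands the job in; it is judged then, once.
The state is a dict: "time_s": time; "qpos": joint angles; "dq": joint speeds; "tau": joint torques, N m; "tool_pos": TCP position; "orientation": TCP orientation; "force": force on the tool from outside, world axes, zero at the start; "wrist_torque": the same for the moment, N m; "width": finger opening in mm; "grip_force": force on a finger pad.
Only numpy, scipy, OpenCV 4.12 (cv2) and the standard library are available. Lean on these libraries where they do the work, as an engineer would, in place of code of your own. Each camera call takes 0.05 s, during which the arm holds its last target. There are 200 camera calls.

## Working session

There is one attempt and no reset: what is moved stays moved. The work goes in short steps, each a Python script; the robot and the scene stay as the last script left them, time stands still between calls to the robot, and variables do not carry over. Pictures are saved under pics/ and viewed, at most 10 in all, crops included, and the job is handed in when it is done.

```bash
ls; mkdir -p pics; python3 - <<'E'
from station import env, set_gripper, viewer, workorder
import cv2, json, numpy as np
np.set_printoptions(precision=4,suppress=True)
for n in ("top","scene"):
    im=viewer.camera(n); cv2.imwrite(f"pics/{n}0.png",im)
    p=viewer.camera_params(n); print(n,{k:np.array(v) for k,v in p.items()})
print(viewer.camera_params("wrist"))
s=env.read_state();print(s)
E
```

```text
pics
top {'fx': array(395.0814), 'fy': array(395.0814), 'cx': array(279.8037), 'cy': array(209.0438), 'pose': array([[  0.0157,   0.9979,  -0.0623, 477.1117],
       [ -0.9994,   0.0175,   0.0295,  95.9668],
       [  0.0306,   0.0618,   0.9976, 962.6491],
       [  0.    ,   0.    ,   0.    ,   1.    ]])}
scene {'fx': array(476.8219), 'fy': array(476.8219), 'cx': array(276.3968), 'cy': array(210.3933), 'pose': array([[   0.4631,   -0.4631,    0.7557, 1239.3831],
       [   0.8863,    0.2439,   -0.3937, -270.2248],
       [  -0.002 ,    0.8521,    0.5233,  590.7882],
       [   0.    ,    0.    ,    0.    ,    1.    ]])}
{'fx': 368.72875163235375, 'fy': 368.72875163235375, 'cx': 279.0227307505543, 'cy': 210.51340645364937, 'tool_from_camera': array([[ -0.    ,   0.9581,   0.2865,  78.6374],
       [  1.    ,   0.    ,   0.    ,  -0.8151],
       [  0.    ,   0.2865,  -0.9581, -82.2337],
       [  0.    ,   0.    ,   0.    ,   1.    ]])}
{'time_s': 0.1, 'qpos': array([-1.281 ,  0.4238,  1.6306, -0.    ,  1.0886, -0.019 ]), 'dq': array([-0.    , -0.0013, -0.0029, -0.0007,  0.0003,  0.0018]), 'tau': array([  0.0003, -54.5614, -27.4325,   0.0646,   0.0189,  -0.    ]), 'tool_pos': array([ 189.8249, -595.0457,  301.979 ]), 'orientation': array([ 0.9881,  0.1538, -0.0001, -0.0007]), 'force': array([0.6742, 0.2653, 0.5706]), 'wrist_torque': array([-0.0047,  0.0211,  0.0308]), 'grip_force': 0.0, 'width': 87.62517879965867}
```

View pics/top0.png

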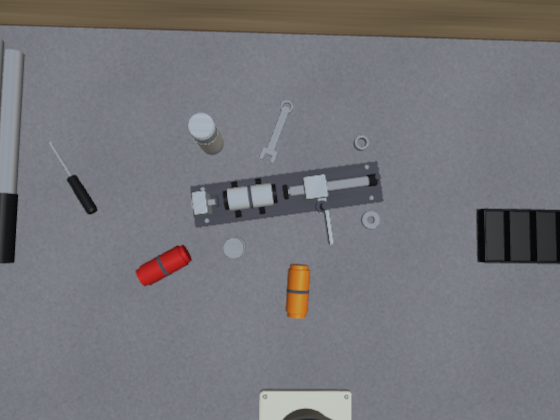

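View pics/scene0.png

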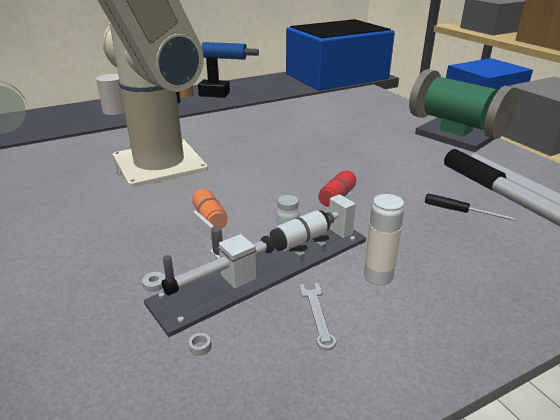

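The top view shows the fixture at (190–383, 163–227), with its +y end to the left. The stop is at (200,203), the pump at (250,197), the housing at (316,187) and the post at about (373,181). The lever runs from (323,205) to (331,243), the jar is at (233,248) and the bearing at (371,219). Next I'll measure the plate and the key points.

```bash
cat > h.py <<'E'
import cv2, numpy as np
from station import env, set_gripper, viewer, workorder
np.set_printoptions(precision=3,suppress=True)
def ray(name,uv,P=None):
    p=viewer.camera_params(name); T=np.array(p["pose"]) if P is None else P
    d=np.array([(uv[0]-p["cx"])/p["fx"],-(uv[1]-p["cy"])/p["fy"],-1.])
    return T[:3,3],T[:3,:3]@d
def onz(name,uv,z,P=None):
    o,d=ray(name,uv,P); return o+d*(z-o[2])/d[2]
def proj(name,pt,P=None):
    p=viewer.camera_params(name); T=np.array(p["pose"]) if P is None else P
    c=T[:3,:3].T@(np.array(pt)-T[:3,3]); return np.array([p["cx"]+p["fx"]*c[0]/-c[2],p["cy"]-p["fy"]*c[1]/-c[2]])
E
python3 - <<'E'
from h import *
im=cv2.imread("pics/top0.png"); g=cv2.cvtColor(im,cv2.COLOR_BGR2GRAY)
print(im[212,290],im[250,290],im[205,350])
roi=np.zeros_like(g); roi[155:235,180:395]=1
m=((g<90)&(roi>0)).astype(np.uint8)
m=cv2.morphologyEx(m,cv2.MORPH_CLOSE,np.ones((5,5)))
cs,_=cv2.findContours(m,cv2.RETR_EXTERNAL,cv2.CHAIN_APPROX_NONE)
c=max(cs,key=cv2.contourArea)
w=np.array([onz("top",q[0],12)[:2] for q in c]).astype(np.float32)
r=cv2.minAreaRect(w); print("rect",r,cv2.boxPoints(r))
v=im.copy(); cv2.drawContours(v,[c],-1,(0,255,0),1)
a=cv2.resize(v[150:260,180:395],None,fx=3.7,fy=3.7,interpolation=cv2.INTER_CUBIC)
cv2.imwrite("pics/crop0.png",a)
E
```

```text
[87 77 75] [136 129 127] [86 78 76]
rect ((544.6401977539062, 45.47560119628906), (159.943359375, 460.38275146484375), 8.907374382019043) [[ 429.991  260.508]
 [ 501.275 -194.322]
 [ 659.29  -169.557]
 [ 588.005  285.273]]
```

View pics/crop0.png

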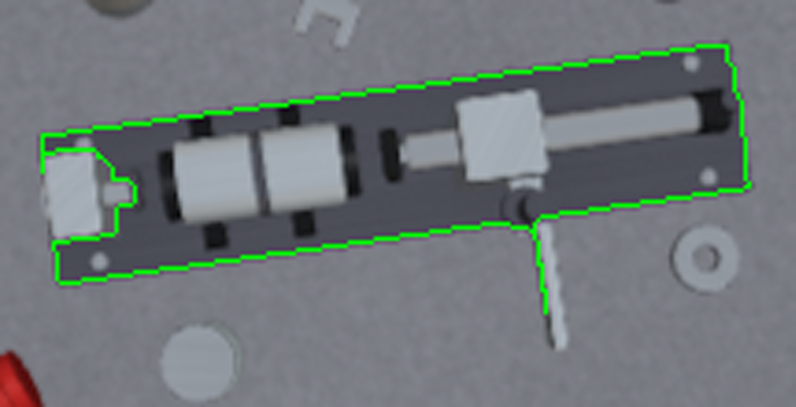

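The crop confirms the layout: the plate outline is clean except where it runs onto the lever. I'll remove the lever from the outline, then check the predictions for post, lever, foot and stop in both views.

```bash
python3 - <<'E'
from h import *
im=cv2.imread("pics/top0.png"); g=cv2.cvtColor(im,cv2.COLOR_BGR2GRAY)
roi=np.zeros_like(g); roi[155:235,180:395]=1
m=((g<100)&(roi>0)).astype(np.uint8)
m=cv2.morphologyEx(cv2.morphologyEx(m,cv2.MORPH_CLOSE,np.ones((5,5))),cv2.MORPH_OPEN,np.ones((9,9)))
cs,_=cv2.findContours(m,cv2.RETR_EXTERNAL,cv2.CHAIN_APPROX_NONE)
c=cv2.convexHull(max(cs,key=cv2.contourArea))
w=np.array([onz("top",q[0],12)[:2] for q in c]).astype(np.float32)
r=cv2.minAreaRect(w); b=cv2.boxPoints(r); print("rect",r)
s=b[np.argsort(b[:,1])]; ax=s[2:].mean(0)-s[:2].mean(0); ax/=np.linalg.norm(ax)
C=np.array(r[0]); Y=ax; X=np.array([Y[1],-Y[0]])
print("C",C,"Y",Y,"X",X,"yaw",np.arctan2(X[1],X[0]))
np.savez("fix.npz",C=C,X=X,Y=Y)
F=lambda x,y,z:np.array([*(C+x*X+y*Y),z])
# scene/top checks
sc=cv2.imread("pics/scene0.png")
# post position: triangulate-free: scene ray of post top at z=120
for uv in [(168,258)]:
    p=onz("scene",uv,120); d=p[:2]-C; print("post scene",p,d@X,d@Y)
for n,pt in dict(pivot=F(-46,-75,87),tip=F(-46-85,-75,87),hous=F(0,-60,90),stop=F(0,200,90)).items():
    print(n,pt,proj("top",pt),proj("scene",pt))
v=np.hstack([im[155:260,185:395],sc[170:340,130:385][:105] if 0 else im[155:260,185:395]])
def mk(I,n,pt,col): 
    u=proj(n,pt)*3; cv2.drawMarker(I,tuple(int(a) for a in u),col,0,12,1)
B=cv2.resize(sc,None,fx=3,fy=3,interpolation=cv2.INTER_CUBIC);A=cv2.resize(im,None,fx=3,fy=3,interpolation=cv2.INTER_CUBIC)
for sx in(-50,50):
  for sy in(-230,230): 
    mk(A,"top",F(sx,sy,12),(0,255,0));mk(B,"scene",F(sx,sy,12),(0,255,0))
for pt in (F(-46,-75,102),F(-131,-75,102)): mk(A,"top",pt,(0,0,255));mk(B,"scene",pt,(0,0,255))
for sx in(-25,25):
  for sy in(-85,-35): mk(A,"top",F(sx,sy,90),(255,0,0));mk(B,"scene",F(sx,sy,90),(255,0,0))
for y in (-195,-185,-175):mk(A,"top",F(0,y,120),(0,255,255));mk(B,"scene",F(0,y,120),(0,255,255))
cv2.imwrite("pics/chk.png",np.vstack([A[465:765,555:1185],cv2.resize(B[510:1000,390:1140],(630,300))])[:600])
E
```

```text
rect ((573.677001953125, 49.68998718261719), (101.91917419433594, 459.7181396484375), 8.908141136169434)
C [573.677  49.69 ] Y [-0.155  0.988] X [0.988 0.155] yaw 0.1554765
post scene [ 608.456 -140.243  120.   ] 4.948601976694587 -193.02729453776152
pivot [539.846 -31.528  87.   ] [325.365 206.236] [216.468 235.76 ]
tip [455.871 -44.691  87.   ] [330.954 244.102] [194.645 216.186]
hous [582.968  -9.586  90.   ] [315.916 186.663] [236.523 243.193]
stop [542.707 247.278  90.   ] [199.497 202.602] [342.244 199.786]
```

View pics/chk.png

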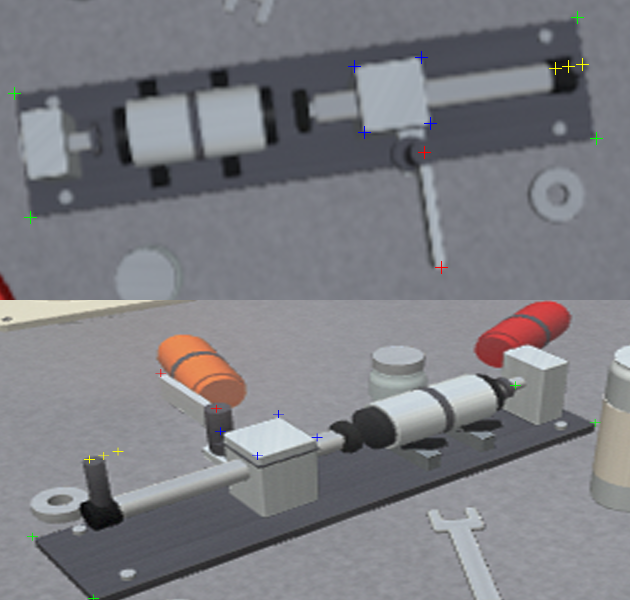

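The plate (102 × 460 mm) and the housing and lever predictions agree with both views to within 2–3 mm. The post is seen at about y = -193 and is unsure to about 5 mm, so I'll look closer with the wrist camera above it.

```bash
cat >> h.py <<'E'
from scipy.spatial.transform import Rotation as R
f=np.load("fix.npz") if __import__("os").path.exists("fix.npz") else None
if f is not None:
    C,X,Y=f["C"],f["X"],f["Y"]
    YAW=float(np.arctan2(X[1],X[0]))
    F=lambda x,y,z:np.array([*(C+x*X+y*Y),z])
    inF=lambda p:np.array([(p[:2]-C)@X,(p[:2]-C)@Y])
def down(yaw): return np.array([np.cos(yaw/2),np.sin(yaw/2),0,0])
def wristP(s): 
    T=np.eye(4);T[:3,:3]=R.from_quat(s["orientation"]).as_matrix();T[:3,3]=s["tool_pos"]
    return T@viewer.camera_params("wrist")["tool_from_camera"]
E
python3 - <<'E'
from h import *
env.reach(F(0,-190,260),down(YAW))
s=env.read_state(); P=wristP(s); im=viewer.camera("wrist"); cv2.imwrite("pics/w1.png",im); np.savez("w1.npz",P=P)
print(s["time_s"],s["tool_pos"],s["qpos"],s["force"])
print("expected post px",proj("wrist",F(0,-190,120),P))
E
```

```text
2.3083 [ 602.977 -138.847  260.115] [-0.246  0.463  1.676 -0.     1.002  1.171] [ 0.213 -0.352 -0.774]
expected post px [278.984 228.206]
```

View pics/w1.png

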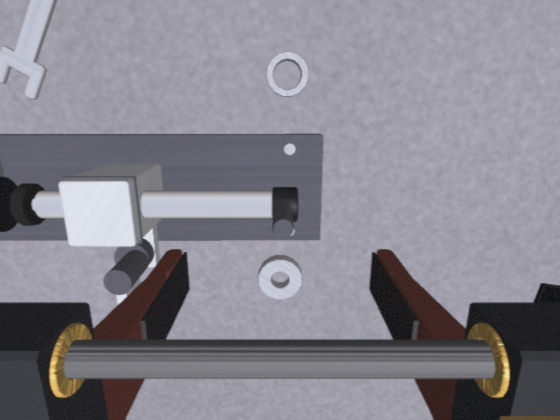

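The wrist view shows the post top at (283,228), against (279,228) predicted, so the post is at about y = -192.5, x = 0. The pivot's dark pin is tall, with its top at about (120,275). I'll check its height and the housing corners numerically, then grip the post.

```bash
python3 - <<'E'
from h import *
P=np.load("w1.npz")["P"]
p=onz("wrist",(283,228),120,P); print("post",p,inF(p))
for h in (87,102,120,130,140): print(h,proj("wrist",F(-46,-75,h),P))
for c in [(61,185),(68,246),(134,244),(130,179)]: print("housing corner",inF(onz("wrist",c,90,P)))
x,y=inF(p)
env.move_l(F(x,y,162),rate=150)
s0=env.read_state()
set_gripper(12)
s=env.read_state(); print(s["time_s"],s["width"],s["grip_force"],s0["force"],s["force"],inF(s["tool_pos"]),s["tool_pos"][2])
E
```

```text
post [ 603.631 -140.531  120.   ] [   0.136 -192.564]
87 [127.728 271.089]
102 [119.556 280.32 ]
120 [108.503 292.807]
130 [101.673 300.522]
140 [ 94.273 308.882]
housing corner [ 21.621 -37.499]
housing corner [-24.244 -34.835]
housing corner [-22.72  -83.541]
housing corner [ 25.843 -86.273]
4.3083 13.382048281839175 29.99990612268448 [ 0.535 -0.172  0.837] [-1.187 -2.831 -1.568] [   0.14  -192.888] 161.98831624053358
```

The post is gripped (13.4 mm opening). Now I'll push in small steps while watching the force along the tube.

```bash
python3 - <<'E'
from h import *
s=env.read_state(); p0=s["tool_pos"].copy(); y3=np.array([*Y,0])
log=[]
d=0
for k in range(6):
    d+=2; env.move_l(p0+d*y3,rate=20,f_stop=25)
    s=env.read_state(); log.append((s["time_s"],d,(s["tool_pos"]-p0)@y3,s["force"]@y3,s["force"]@np.array([*X,0]),s["force"][2]))
print(np.array(log))
np.save("p0.npy",p0)
E
```

```text
[[ 4.558  2.     1.377 -4.524 -0.353 -0.972]
 [ 4.808  4.     3.317 -5.182 -1.495 -2.292]
 [ 5.058  6.     5.26  -6.081 -0.105 -2.05 ]
 [ 5.308  8.     7.254 -5.777 -0.175 -1.639]
 [ 5.558 10.     9.276 -5.336 -0.143 -2.09 ]
 [ 5.808 12.    11.279 -6.214 -1.247 -1.448]]
```

```bash
cat > push.py <<'E'
from h import *
p0=np.load("p0.npy"); y3=np.array([*Y,0])
log=[]; d=12.; base=5.7
while d<88:
    d+=1; env.move_l(p0+d*y3,rate=14,f_stop=8)
    fs=[]
    s=env.read_state(); f=-s["force"]@y3
    log.append((s["time_s"],d,(s["tool_pos"]-p0)@y3,f))
    if f>13.8 or s["time_s"]>22: break
L=np.array(log); print(L[:,1:] if len(L)<90 else L[-90:,1:]); print(L[-1])
np.save("d.npy",d)
E
python3 push.py
```

```text
[[13.    12.18   7.334]
 [14.    13.149  6.255]
 [15.    14.138  6.158]
 [16.    15.136  6.431]
 [17.    16.137  5.951]
 [18.    16.948  7.218]
 [19.    17.753  8.078]
 [20.    18.68   8.576]
 [21.    19.641  9.044]
 [22.    20.625  9.929]
 [23.    21.623  8.539]
 [24.    22.617  8.952]
 [25.    23.635  8.605]
 [26.    24.642  9.124]
 [27.    25.622  9.028]
 [28.    26.617  9.496]
 [29.    27.638  8.778]
 [30.    28.628  9.155]
 [31.    29.637  9.293]
 [32.    30.612 10.262]
 [33.    31.48  10.382]
 [34.    32.203 11.443]
 [35.    32.811 13.058]
 [36.    33.438 16.212]]
[11.808 36.    33.438 16.212]
```

The force shows the foot meeting the pump at about 17 mm (6 to 9 N) and the pump meeting the stop at about 31 mm. It now reads about 16 N, so roughly 10 N is on the pump. I'll hold, release, lift clear and go to the lever.

```bash
python3 - <<'E'
from h import *
y3=np.array([*Y,0])
env.hold(0.4); s=env.read_state(); print("held f",-s["force"]@y3, inF(s["tool_pos"]))
set_gripper(34); s=env.read_state(); print("rel",s["width"],s["force"],inF(s["tool_pos"]))
env.move_l([*s["tool_pos"][:2],230],rate=150)
# look at the lever from above: same yaw, clear of it
env.reach(F(-70,-110,260),down(YAW))
set_gripper(0)
s=env.read_state(); P=wristP(s); im=viewer.camera("wrist"); cv2.imwrite("pics/w2.png",im); np.savez("w2.npz",P=P)
print(s["time_s"],s["width"],[proj("wrist",q,P) for q in (F(-46,-75,102),F(-131,-75,102),F(0,-159,120))])
E
```

```text
held f 14.693680475116716 [   0.133 -159.454]
rel 34.27438912339565 [-0.126  0.3   -0.092] [   0.2   -156.575]
14.4583 0.5730604222594984 [array([227.661, 185.639]), array([232.306, 299.056]), array([364.25 , 115.467])]
```

View pics/w2.png

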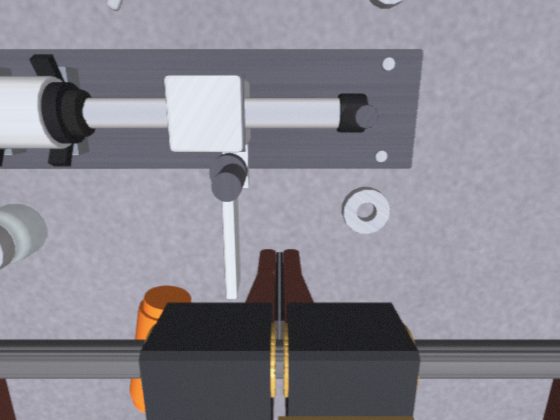

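The pump is against the foot and the post stayed at about y = -160. The lever lies from (228,185) to (232,297), as predicted. I'll push the blade with the closed fingers at 68 mm from the pivot, using a half-turned wrist so the last joint stays in range.

```bash
python3 - <<'E'
from h import *
def pose(th,off,r=68,z=157):
    d=np.array([-np.cos(th),np.sin(th)]);t=np.array([np.sin(th),np.cos(th)])
    q=np.array([-46,-75])+r*d-off*t
    return F(*q,z),down(YAW+np.pi-th),np.array([*(t[0]*X+t[1]*Y),0])
p,o,_=pose(0,32,z=230); env.reach(p,o)
p,o,_=pose(0,32); env.move_l(p,rate=150)
f0=env.read_state()["force"]; log=[]
th=0; done=False
p,o,_=pose(0,18); env.move_l(p,rot=o,rate=60,f_stop=30)
while th<1.5:
    th=round(th+0.1,2); p,o,t=pose(th,18)
    hit=env.move_l(p,rot=o,rate=60,f_stop=30)
    s=env.read_state(); log.append((s["time_s"],th,-(s["force"]-f0)@t,s["force"][2]))
    if hit: print("hit"); break
print(np.array(log)); print(s["qpos"])
im=viewer.camera("top"); cv2.imwrite("pics/t2.png",cv2.resize(im[130:280,160:420],None,fx=3,fy=3,interpolation=cv2.INTER_CUBIC))
E
```

```text
[[18.458  0.1    0.497 -0.009]
 [18.725  0.2    1.872  0.323]
 [18.992  0.3    5.061  1.364]
 [19.258  0.4    5.835  0.877]
 [19.525  0.5    7.431  1.741]
 [19.792  0.6    8.72   2.838]
 [20.058  0.7    8.071  3.193]
 [20.325  0.8    8.814  4.308]
 [20.592  0.9    7.069  3.554]
 [20.858  1.     6.872  3.804]
 [21.125  1.1    5.044  2.776]
 [21.392  1.2    3.925  2.519]
 [21.658  1.3    2.235  0.171]
 [21.925  1.4    0.574 -0.366]
 [22.192  1.5   -0.495 -0.565]]
[ 0.037  0.482  1.974  0.     0.684 -0.195]
```

The force rose and then fell away past dead centre, so the lever seems to have snapped over. I'll back off, lift and look.

```bash
python3 - <<'E'
from h import *
env.move_l(F(-46-50,-7,157),rate=100)
env.move_l(F(-46-50,-7,260),rate=150)
env.reach(F(-60,-60,300),down(YAW))
s=env.read_state(); P=wristP(s); im=viewer.camera("wrist"); cv2.imwrite("pics/w3.png",im)
print(s["time_s"],[proj("wrist",q,P) for q in (F(-46,-75,102),F(-46,10,102),F(0,-160.5,120))])
E
```

```text
24.8833 [array([299.633, 186.341]), array([190.132, 186.224]), array([425.41 , 127.543])]
```

View pics/w3.png

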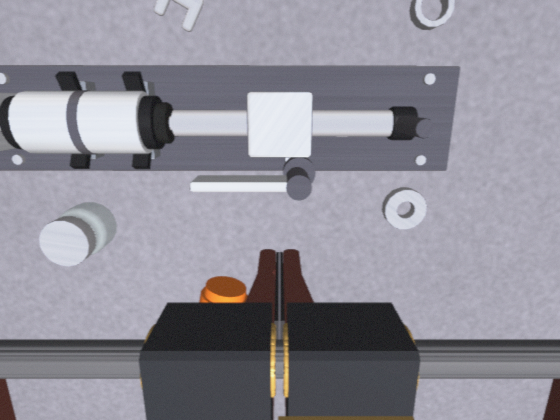

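The lever tip is at (191,187), against (190,186) predicted for fully closed. The post is where I left it, the foot is on the pump, and the bystanders are undisturbed. The robot is clear, so I'm handing in.

```bash
python3 - <<'E'
from h import *
print(workorder.sign_off(), env.read_state()["time_s"])
E
```

```text
the job is handed in; nothing more can be done
the job is handed in; nothing more can be done
```

I handed the job in: the pump was pushed home against the stop screw with about 10 N, and the cam lever was closed over it. The last wrist picture shows the lever fully closed, the tube where I left it and the bystanders in view in place; the final hold on the pump (about 7 N) is inferred from the tube's drag, and sign-off gave no verdict.

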